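# Close the sample stand cover and clamp the check sample with the ratchet trigger

### The arm

A 6-joint arm with a two-finger parallel gripper is mounted at the origin on a cart in front of the work surface, level with it; the furniture and walls round the work are solid. World frame = base frame: x ahead of the robot, y to its left, z up, the work surface at z = 0. Lengths are in mm, angles in rad, forces in N, time in s.
With the tool pointing down it reaches from about 350 to 875 mm from the base axis. Payload 4.2 kg.
Tool frame: the origin (TCP) lies between the finger pads, 19 mm behind the fingertips; this is the grasp point; z points along the fingers, y is the line along which they close (so a half turn about z gives the same grasp; the last joint's range is limited). The gripper opens to 85 mm and grips with 20 to 120 N. Pads are 22 mm wide; open, the fingers measure 114 mm over their backs; the gripper's body (76 mm by 85 mm) begins 54 mm behind the grasp point. The pads swing forward as they close: fully open they stand 13 mm farther back than shut.
Start: joints at [1.604, 0.385, 0.008, 0, -1.194, -0.259], TCP at [139.897, 609.121, 250.012] pointing down, gripper open.
Joint ranges: [-3.14, 3.14], [-1.21, 2.06], [-1.07, 1.41], [-3.16, 2.05], [-2.99, -0.16], [-3.1, 3.1]. Speed limits (rad/s): [2.79, 2.79, 3.14, 3.14, 3.14, 3.14].

### API

Orientations are given as a unit quaternion [x, y, z, w].
In Python, from bench import arm, vision gives the robot as it stands. The module is installed in compiled form; this text tells all that it offers.
- The arm moves only by the tool servo_tool, never from a script. Its argument "plan" is a list of rows, each a list of 7 numbers: the shift along the world's x, y, z each as a share of 300 mm, from -1 to 1, then the turn, a rotation vector about the world's x, y, z each as a share of 2 rad, from -1 to 1, then the opening, from 0 (shut) to 1 (fully open). A call has 1 to 20 rows; each row shifts and turns the commanded pose from where the row before left it; what a row does not reach is not made up. A row lasts 1/8 s, in which the tool goes at most 62.5 mm and 10.7 degrees, less where a joint would pass 70% of its speed; a pose out of reach is approached as far as the arm can. A call with a number of a shift or a turn outside -1 to 1 is refused whole. A call with a gripper value outside its range is refused whole. The fingers move at their own pace and stop on an object; the grip force is fixed at half the most. Time passes only in rows, so rows that do not move let the fingers close. It gives the time, the measured TCP pose, the force, the opening and the grip force at its end, in the units of the state.
- arm.read_state(): the state, without advancing time (a new reading comes with each control period).
- vision.get_image(name): name is "scene" or "top" or "wrist"; returns a dict with "image" (480x640x3 uint8, red, green, blue), "z_map" (480x640 float32, mm along the optical axis (not along the pixel's ray), 0 where there is no reading), "K" (3x3 intrinsics, pixels), "world_to_cam" (4x4, takes a point from world to camera coordinates); the wrist camera has in their place "mount" (4x4, takes a point from camera to tool coordinates, whose origin is the TCP and whose axes are the flange's). Camera axes: x right, y down, z forward; pixel columns grow to the right and rows downward; lengths in mm; the calibration is good to about 2 mm. The wrist camera is an equidistant fisheye: a pixel r from the principal point sees the ray r / f radians off the axis. A picture is of the moment at which its call begins: read the wrist's pose just before it.
- arm.job_done(): hands the job in; it is judged then, once.
The state is a dict: "clock": time; "joints": joint angles; "joint_vel": joint speeds; "joint_efforts": joint torques, N m; "position": TCP position; "ee_rot": TCP orientation; "contact_force": force on the tool from outside, world axes, zero at the start; "wrist_torque": the same for the moment, N m; "gripper_width": finger opening in mm; "grasp_force": force on a finger pad.
Only numpy, scipy, OpenCV 4.12 (cv2) and the standard library are available. Lean on these libraries where they do the work, as an engineer would, in place of code of your own. Each camera call takes 0.05 s, during which the arm holds its last target. There are 200 camera calls.

### The job

Get the check sample ready to measure: lower the clear hinged cover of the sample stand gently down onto its stops, then pump the orange ratchet trigger against the fixed black grip, as often as it takes, until the spring pad has pushed the copper-coloured cylinder against the measuring window and the edge of the brass sleeve stands in the green band of the pad's stem. Do not pump before the cover is down, never press so far that the sleeve gets well into the red band (that would crush the window), and leave the other things on the bench alone. The ram drops back a little when the trigger is let go, so the program finishes while still holding the trigger squeezed in that state.

Things in the scene. Friction and masses are not known exactly. Their poses are not given: they have to be found in the camera images.
- stand: Fixed X-ray sample stand, 150 x 345 mm. Origin: centre of its underside. x axis from its clear front wall to its back wall (away from the robot), y along the ram to the white head (to the robot's left), z up. Head at y 87 to 171 mm, 112 high; chamber at y -58 to 87, front wall at x -64, cover top at z 113 when down; blue ratchet unit at y -58 to -155, cheeks up to z 102. Ram axis at x 0, z 55.
- cover (a joint): Angle of the hinged clear cover (rad): 0 = down on its stops; starts at 1.1 to 1.35, standing open. Turns about the level line through cover_hinge along the stand's y axis; opening lifts its front edge up and back. 0.3 kg; the stiff hinge holds it when open beyond about 1.0; let go lower it falls and slams. Gently: slower than 1.5 rad/s over the last 0.15 rad.
- cover_hinge (a point): Point on the hinge line of the cover, at x +64, y +10, z +110 mm in the stand's frame.
- cover_handle (a point): Middle of the cover's black handle bar, 12 mm thick, 84 mm long, along the stand's y axis. Open fingers pass it from above on both sides at every angle; a pinched bar can turn in the fingers. In the cover's plane 160 mm from the hinge line and 25 mm above it: radius 162 mm, elevation = cover angle + 0.155 rad. Cover down: x -96, y 10, z 135 mm in the stand's frame.
- trigger (a joint): Angle of the orange trigger (rad): 0 = released (spring return), 0.36 = squeezed to its stop. A full pull and release moves the ram on by one 6 mm tooth; under load the ram drops back about 2 mm on release. Shorter pulls than about 0.30 may not catch the next tooth. Pivot 45 mm below squeeze_point, along the stand's x axis; 3 to 16 N at the squeeze point.
- squeeze_point (a point): Fixed point at x 0, y -138, z 137 mm of the stand: bring the TCP here from above, fingers closing along the stand's y axis. The black fixed grip (26 x 14 mm, outer face 17 to -y of it) and orange trigger (22 x 10, on its +y side) reach up to z 161 to 165. Over both: 50 mm released, 34 squeezed (the point is then midway; opening past 66 there frees the trigger). Keep fingertips above z 108.
- ram (a joint): Travel of the toothed ram towards the window (m): 0 = fully back, at most 0.062; starts at 0 to 0.012. Pawls hold it against going back.
- plunger (a joint): How far the spring pad's stem is pressed into the brass-edged sleeve on the ram (m): 0 = free, 0.020 = bottomed. Spring: 3.2 N to start, then 0.8 N per mm. From the sleeve the stem is white for 5 mm, green from 5 to 15 mm, then red: sleeve edge in the green = 0.005 to 0.015; beyond 0.018 the window is crushed.
- pad (a point): Centre of the face of the rubber pad (26 mm round) on the plunger's end, which meets the sample. On the ram axis, at y +12 mm in the stand's frame with ram and plunger at 0; moves to +y with the ram.
- window (a point): Centre of the measuring window's face on the head's nose, on the ram axis, at y +79 mm in the stand's frame.
- sample: Copper-coloured alloy check sample, a cylinder 40 mm in diameter and 30 mm long, loose, lying in a V cradle along the stand's y axis under the cover. Origin at its centre. It starts 2 to 12 mm short of the window; against the window its origin is 15 mm from window.
- vial_03: Bystander: small clear glass vial with black cap, 24 mm round, 50 mm high; origin at its underside.
- jar_wax: Bystander: white plastic jar with white lid and a label, 52 mm round, 78 mm high; origin at its underside.
- cal_disc: Bystander: grey-blue glass reference disc in a steel ring, 45 mm round, 8 mm high; origin at its underside.
- timer: Bystander: small cream bench timer with three buttons, 60 x 70 x 20 mm; origin at its underside.
There are look-alikes about, which are no part of the job. Of the things shaped like the sample, the copper one is meant.

How it is judged (in metres and radians):
On the way, in this order (a step that is already met when the one before it is completed fails the run):
1. the cover is down on its stops (value of joint cover below 0.04 rad), for 0.2 s.
2. the pad has been pumped up to the sample and presses on it (value of joint cover below 0.04 rad and contact force between plunger and sample above 1 N), for 0.1 s.
At the end, for the whole second after the job is handed in: Cover down (below 0.04 rad); sample at rest within 18 mm (centre) of the window, pressed with over 3 N; plunger pressed in 4.5 to 15.5 mm (sleeve edge in the green); fingers still push the trigger with over 2 N and it is pulled more than 0.10 rad (value of joint cover below 0.04 rad and value of joint plunger between 0.0045 and 0.0155 m and distance between sample and window below 0.018 m and contact force between sample and stand above 3 N and value of joint trigger above 0.1 rad and contact force between the fingers and trigger above 2 N and linear speed of sample below 0.01 m/s); the arm keeps its last pose, push and grip.
It fails at once if the cover slams (faster than 1.5 rad/s over its last 0.15 rad) (value of joint cover below 0.15 rad and velocity of joint cover below -1.5 rad/s).
It fails at once if the ram is pumped forward while the cover is still up (value of joint cover above 0.1 rad and distance of pad from where it was at the start of the episode above 0.008 m).
It fails at once if the plunger is pressed in beyond 18 mm, well into the red: the window is crushed (value of joint plunger above 0.018 m).
It fails at once if a bystander (vial, jar, disc, timer) is moved by more than 15 mm (distance of any of vial_03, jar_wax, cal_disc, timer from where it was at the start of the episode above 0.015 m).
It also fails if it takes over 58 s, if anything falls off the work surface, if the arm or the gripper's body presses on something with over 40 N, if the wrist force passes 120 N, or if a joint passes its speed limit or range.

## Working session

There is one attempt and no reset: what is moved stays moved. The work goes in short steps, Python scripts to look and compute and a tool call to move; the robot and the scene stay as the last step left them, time stands still between calls to the robot, and variables do not carry over. Pictures are saved under pics/ and viewed, at most 10 in all, crops included, and the job is handed in when it is done.

Besides the shell and the picture viewer there is one more tool, called after "Request:" by a JSON object that holds its "fn" and its "kwargs". servo_tool: Moves the arm, as the interface text tells. Its arguments: {"type":"object","properties":{"plan":{"type":"array"}},"required":["plan"]}

```bash
mkdir -p pics
cat > h.py <<'E'
import numpy as np, cv2
from bench import arm, vision
def grab(n):
    d=vision.get_image(n); np.savez(f'{n}.npz',**d); return d
def load(n): return dict(np.load(f'{n}.npz'))
def cloud(d):
    K=d['K'];z=d['z_map'];v,u=np.mgrid[:480,:640]
    p=np.stack([(u-K[0,2])/K[0,0]*z,(v-K[1,2])/K[1,1]*z,z],-1)
    M=np.linalg.inv(d['world_to_cam']); return p@M[:3,:3].T+M[:3,3]
E
python3 - <<'E'
from h import *
s=arm.read_state(); print(s)
ims=[]
for n in('scene','top'):
    d=grab(n); cv2.imwrite(f'pics/{n}0.png',d['image'][...,::-1]); print(n,d['K'].tolist(),d['world_to_cam'].round(3).tolist(),(d['z_map']>0).mean())
E
```

```text
{'clock': 0.0, 'joints': array([ 1.60360004e+00,  3.85557555e-01,  6.61638776e-03, -5.31692440e-04,
       -1.19399056e+00, -2.58644040e-01]), 'joint_vel': array([-0.00121892,  0.00015382, -0.00014433, -0.0020035 , -0.00056145,
        0.000377  ]), 'joint_efforts': array([-2.05666447e-04, -3.92290235e+01,  1.88403118e+01,  4.18633953e+00,
       -4.72061976e-03, -3.25385457e-06]), 'position': array([139.77628237, 608.60600548, 248.9123893 ]), 'ee_rot': array([ 9.93619637e-01, -1.12777731e-01, -8.94332431e-05,  1.09226099e-03]), 'contact_force': array([ 0.66632958, -0.64837371, -0.28344833]), 'wrist_torque': array([ 0.01284265, -0.01074688, -0.00818136]), 'grasp_force': 0.0, 'gripper_width': 85.32549389069636}
scene [[607.9608641391994, 0.0, 312.8376044660526], [0.0, 607.9608641391994, 239.90204587876224], [0.0, 0.0, 1.0]] [[0.866, -0.5, -0.021, -331.338], [-0.318, -0.517, -0.794, 353.982], [0.386, 0.694, -0.607, 1123.19], [0.0, 0.0, 0.0, 1.0]] 0.996201171875
top [[464.38514429479625, 0.0, 317.92244430336854], [0.0, 464.38514429479625, 243.63632647906158], [0.0, 0.0, 1.0]] [[-0.061, -0.998, 0.005, 229.812], [-0.975, 0.058, -0.217, 501.766], [0.216, -0.018, -0.976, 1236.94], [0.0, 0.0, 0.0, 1.0]] 0.9960384114583334
```

View pics/scene0.png

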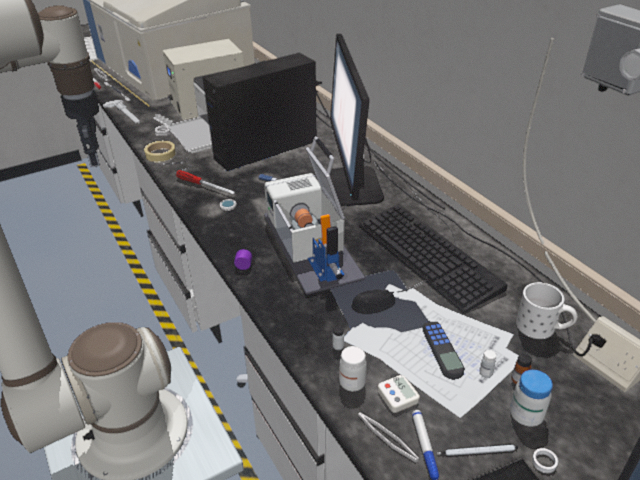

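View pics/top0.png

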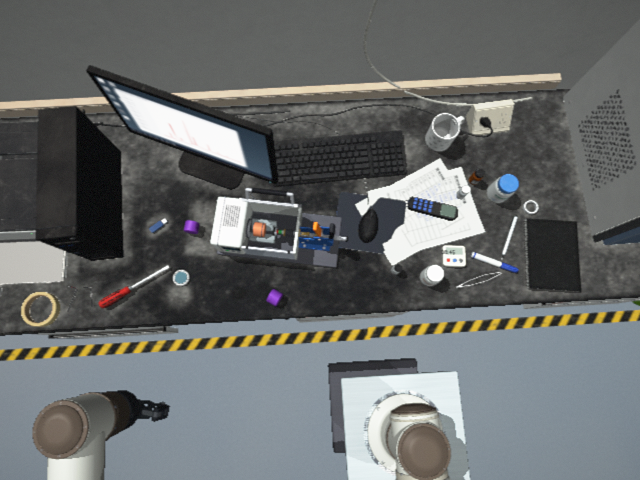

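The scene picture shows the stand near (305,225), with its white head towards (290,190) and the orange trigger at (326,228). The top picture shows the stand spanning (215..340, 190..265), with the cover's handle bar near (270,192), close to the monitor.

Run:
```python
from h import *
for n in('scene','top'):
    d=load(n);P=cloud(d);im=d['image'];hsv=cv2.cvtColor(im,cv2.COLOR_RGB2HSV);h,s,v=cv2.split(hsv)
    X,Y,Z=P[...,0],P[...,1],P[...,2]
    box=np.zeros((480,640),bool)
    if n=='top': box[170:290,195:360]=1
    else: box[130:300,240:370]=1
    M={'white112':(s<40)&(v>150)&(abs(Z-112)<8),'orange':(h>8)&(h<22)&(s>190)&(v>150),'blue':(h>100)&(h<125)&(s>120)&(v>50),'copper':(h<14)&(s>80)&(s<190)&(v>110)}
    for k,m in M.items():
        m=m&box; q=P[m]
        if len(q)<5: print(n,k,len(q));continue
        r=cv2.minAreaRect(q[:,:2].astype(np.float32))
        vv,uu=np.nonzero(m)
        print(n,k,len(q),'px',uu.mean().round(),vv.mean().round(),'med',np.median(q,0).round(),'lo',np.percentile(q,3,0).round(),'hi',np.percentile(q,97,0).round(),'rect',np.round(r[0]),np.round(r[1]),round(r[2],1))
    hi=box&(Z>170)&(Z<330); vv,uu=np.nonzero(hi); print(n,'high',len(vv)); 
    c=(im[130:290,240:370] if n=='scene' else im[165:285,195:355])
    cv2.imwrite(f'pics/{n}c.png',cv2.resize(c,None,fx=3.7,fy=3.7,interpolation=cv2.INTER_CUBIC)[...,::-1])
a=cv2.imread('pics/scenec.png');b=cv2.imread('pics/topc.png');
b=cv2.resize(b,(int(b.shape[1]*.0+320),240)) if 0 else b
print(a.shape,b.shape)
```

```text
scene white112 976 px 292.0 190.0 med [561. 423. 111.] lo [491. 260. 104.] hi [637. 474. 115.] rect [563. 363.] [233. 135.] 79.9
scene orange 155 px 325.0 226.0 med [532. 201. 145.] lo [525. 193. 104.] hi [544. 209. 165.] rect [529. 192.] [41. 18.] 58.6
scene blue 649 px 323.0 262.0 med [519. 177.  47.] lo [506. 156.  15.] hi [545. 246.  97.] rect [359. -84.] [1561.  164.] 65.9
scene copper 246 px 306.0 218.0 med [557. 351.  67.] lo [524. 194.  44.] hi [578. 374. 161.] rect [ 298. -204.] [1297.   83.] 62.9
scene high 1347
top white112 1613 px 233.0 224.0 med [570. 432. 112.] lo [498. 264. 106.] hi [639. 477. 117.] rect [566. 364.] [228. 136.] 79.7
top orange 21 px 315.0 226.0 med [536. 206. 164.] lo [528. 200. 154.] hi [545. 211. 169.] rect [537. 206.] [10. 18.] 72.8
top blue 443 px 315.0 240.0 med [521. 207.  49.] lo [506. 165.  14.] hi [558. 249. 102.] rect [399. 229.] [ 94. 317.] 79.1
top copper 171 px 263.0 229.0 med [561. 359.  72.] lo [532. 195.  51.] hi [584. 376. 107.] rect [411. 281.] [352. 188.] 1.1
top high 488
(592, 481, 3) (444, 592, 3)
```

View pics/topc.png

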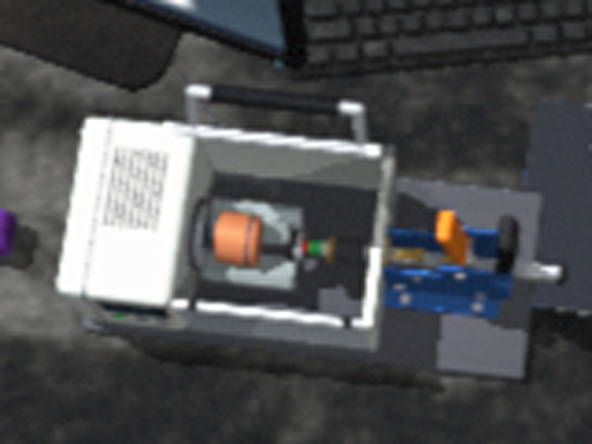

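View pics/scenec.png

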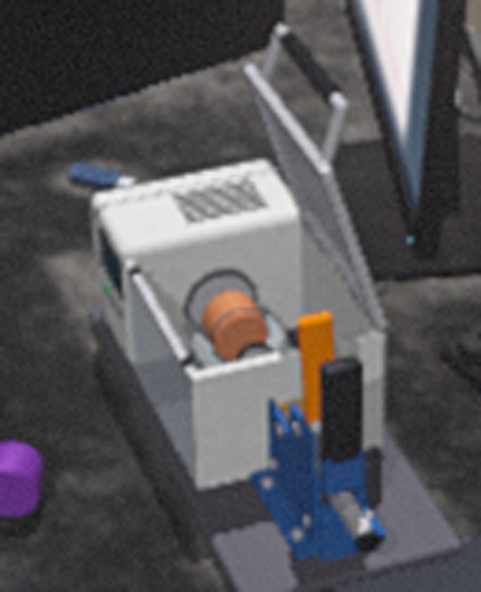

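The top crop shows the handle bar from (215,93) to (338,104), the copper sample at (238,240), the green stem at (318,246), the trigger at (452,237) and the grip at (507,243). In the scene crop the bar runs from (285,33) to (338,97), with the monitor edge to its right.

Run:
```python
from h import *
def ray(d,u,v):
    K=d['K'];M=np.linalg.inv(d['world_to_cam']);r=M[:3,:3]@[(u-K[0,2])/K[0,0],(v-K[1,2])/K[1,1],1];return M[:3,3],r/np.linalg.norm(r)
S,T=load('scene'),load('top')
def tri(a,b):
    p,r=ray(S,*a);q,s=ray(T,*b);t=np.linalg.lstsq(np.c_[r,-s],q-p,rcond=None)[0];A=p+r*t[0];B=q+s*t[1];return (A+B)/2,np.linalg.norm(A-B)
f=lambda u,v,o:(u/3.7+o[0]-.4,v/3.7+o[1]-.4)
so,to=(240,130),(195,165)
e1=tri(f(283,32,so),f(203,92,to));e2=tri(f(341,101,so),f(350,106,to));print('bar ends',e1,e2)
tg=tri(f(315,316,so),f(447,214,to));gr=tri(f(341,362,so),f(508,221,to)); print('trig top',tg,'grip top',gr)
# bar depth points
for n,d,a,b in(('s',S,f(290,40,so),f(335,92,so)),('t',T,f(215,93,to),f(338,104,to))):
    P=cloud(d);w=np.linspace(0,1,9)[:,None];uv=np.round(np.array(a)*(1-w)+np.array(b)*w).astype(int);print(n,P[uv[:,1],uv[:,0]].round())
# white head top
for n,d in(('s',S),('t',T)):
    P=cloud(d);im=d['image'];hsv=cv2.cvtColor(im,cv2.COLOR_RGB2HSV);m=(hsv[...,1]<40)&(hsv[...,2]>170)&(abs(P[...,2]-111)<4)&(P[...,1]>250)&(P[...,1]<520)&(P[...,0]>470)&(P[...,0]<660)
    q=P[m][:,:2];th=np.deg2rad(-10.2);R=np.array([[np.cos(th),np.sin(th)],[-np.sin(th),np.cos(th)]]);l=(q-[554.5,307.9])@R.T
    hd=l[l[:,1]>90];print(n,len(l),np.percentile(l,[1,99],axis=0).round(1),'head',np.percentile(hd,[1,50,99],axis=0).round(1).tolist())
    fr=l[(l[:,0]<-40)];r=np.polyfit(fr[:,1],fr[:,0],1);print('slope front',np.rad2deg(r[0]))
    print('rect head',cv2.minAreaRect(q[l[:,1]>85].astype(np.float32)))
```

```text
bar ends (array([605.3215958 , 356.46884755, 273.9683227 ]), np.float64(1.9549718045380289)) (array([591.3903831 , 263.45290312, 272.53994893]), np.float64(1.0210526032972076))
trig top (array([541.40374173, 205.65450225, 167.21688362]), np.float64(8.601474942885702)) grip top (array([534.9810203 , 163.80154169, 161.2014871 ]), np.float64(9.644800570674178))
s [[599. 339. 278.]
 [597. 331. 278.]
 [598. 324. 275.]
 [596. 311. 276.]
 [597. 307. 276.]
 [596. 298. 275.]
 [593. 287. 276.]
 [592. 277. 276.]
 [593. 275. 274.]]
t [[604. 348. 275.]
 [602. 338. 280.]
 [601. 329. 279.]
 [600. 320. 276.]
 [599. 310. 276.]
 [596. 301. 276.]
 [596. 289. 273.]
 [596. 280. 274.]
 [592. 271. 275.]]
s 702 [[-66.3 -54.4]
 [ 63.7 168. ]] head [[-65.8, 90.5], [-13.9, 126.8], [63.8, 168.6]]
slope front 1.9007338653522277
rect head ((576.6973266601562, 434.27374267578125), (85.34278106689453, 133.7733154296875), 80.89028930664062)
t 1266 [[-64.9 -51.6]
 [ 65.8 170.1]] head [[-64.5, 91.0], [-1.2, 131.0], [65.9, 170.1]]
slope front 1.7745148219682556
rect head ((578.5567626953125, 434.88140869140625), (83.9299545288086, 134.5975341796875), 80.47660827636719)
```

Run:
```python
from h import *
P=np.r_[cloud(load('scene')).reshape(-1,3),cloud(load('top')).reshape(-1,3)]
for x0 in range(400,860,40):
    print(x0,[int(np.percentile(q,99)) if len(q:=P[(P[:,0]>=x0)&(P[:,0]<x0+40)&(P[:,1]>=y0)&(P[:,1]<y0+40)][:,2])>3 else -1 for y0 in range(120,720,40)])
q=P[(P[:,0]>600)&(P[:,1]>180)&(P[:,1]<460)&(P[:,2]>160)&(P[:,2]<600)]
for y0 in range(180,460,20):
    w=q[(q[:,1]>=y0)&(q[:,1]<y0+20)]; w=w[w[:,0]>625]
    if len(w)>2: print(y0,w[:,0].min().round(),w[:,2].min().round(),w[:,2].max().round())
```

```text
400 [5, 6, 6, 5, 6, 6, 5, 5, 6, 6, 6, 10, 9, 6, 19]
440 [17, 17, 17, 29, 15, 6, 6, 6, 5, 7, 5, 13, 16, 19, 19]
480 [130, 157, 90, 108, 108, 108, 108, 115, 113, 104, 5, 5, 16, 6, 6]
520 [160, 162, 168, 107, 67, 76, 112, 117, 116, 112, 5, 6, 5, 6, 6]
560 [17, 18, 18, 277, 278, 276, 254, 117, 116, 110, 43, 42, 6, 12, 8]
600 [13, 17, 73, 141, 277, 279, 273, 117, 117, 6, 41, 38, 8, 13, 7]
640 [7, 5, 6, 5, 177, 6, 10, 112, 114, 5, 6, 6, 5, 7, 6]
680 [15, 20, 23, 23, 375, 376, 322, 114, 15, 8, 4, 5, 6, 5, 6]
720 [26, 26, 26, 27, 28, 377, 377, 376, 367, 148, 14, 12, 4, 6, 6]
760 [29, 31, 30, 30, 31, 19, 14, 377, 377, 377, 374, 193, 6, 5, 5]
800 [33, 33, 33, 33, 34, 23, 14, 96, 157, 376, 377, 376, 375, 250, 5]
840 [27, 27, 27, 25, 24, 12, 51, 89, 88, 124, 49, 376, 377, 376, 375]
180 972.0 160.0 572.0
200 970.0 160.0 565.0
220 972.0 160.0 561.0
240 972.0 160.0 557.0
260 972.0 160.0 553.0
280 681.0 160.0 547.0
300 677.0 160.0 543.0
320 689.0 161.0 538.0
340 697.0 160.0 533.0
360 706.0 160.0 528.0
380 716.0 160.0 524.0
400 724.0 160.0 519.0
420 734.0 160.0 514.0
440 743.0 160.0 510.0
```

Request:
{"fn": "servo_tool", "kwargs": {"plan": [[0,0,0.2,0,0,0,1],[0.05,0,0.2,0,0,-0.084,1],[0.1,-0.1,0.1,0,0,-0.084,1],[0.14,-0.106,0,0,0,-0.084,1],[0.14,-0.106,0,0,0,-0.084,1],[0.14,-0.106,0,0,0,-0.084,1],[0.14,-0.106,0,0,0,-0.084,1],[0.14,-0.106,0,0,0,-0.084,1],[0.14,-0.106,0,0,0,-0.084,1],[0.14,-0.106,0,0,0,-0.081,1],[0.14,-0.106,0,0,0,0,1],[0.14,-0.106,0,0,0,0,1],[0.1,-0.1,0,0,0,0,1],[0,0,0,0,0,0,1],[0,0,0,0,0,0,1]]}}

```text
clock: 1.98
position: [592.6, 263.0, 399.5]
ee_rot: [-0.648, 0.762, 0.0, -0.001]
contact_force: [-0.3, 0.1, -0.7]
gripper_width: 85.1
grasp_force: 0.0
```

```bash
cat >> h.py <<'E'
from scipy.spatial.transform import Rotation as Ro
def wgrab(tag):
    s=arm.read_state(); d=vision.get_image('wrist'); d['pos']=s['position'];d['q']=s['ee_rot']; np.savez(f'w_{tag}.npz',**d); cv2.imwrite(f'pics/w_{tag}.png',d['image'][...,::-1]); return d
def wray(d,u,v):
    K=d['K'];a=np.array([(np.asarray(u,float)-K[0,2])/K[0,0],(np.asarray(v,float)-K[1,2])/K[1,1]]);r=np.hypot(*a)+1e-9
    c=np.array([a[0]/r*np.sin(r),a[1]/r*np.sin(r),np.cos(r)]); R=Ro.from_quat(d['q']).as_matrix();M=d['mount']
    o=R@M[:3,3]+d['pos']; return o,np.einsum('ij,j...->...i',R@M[:3,:3],c)
def wcloud(d):
    v,u=np.mgrid[:480,:640];o,r=wray(d,u,v);K=d['K'];ang=np.hypot((u-K[0,2])/K[0,0],(v-K[1,2])/K[1,1])
    return o+r*(d['z_map']/np.cos(ang))[...,None]
E
python3 - <<'E'
from h import *
d=wgrab('a'); print(d['K'],d['mount'].round(3))
E
```

```text
[[371.64829954   0.         315.61026698]
 [  0.         371.64829954 237.48345306]
 [  0.           0.           1.        ]] [[ 1.00000e-03 -9.60000e-01 -2.79000e-01  7.06000e+01]
 [ 1.00000e+00  1.00000e-03 -0.00000e+00 -7.87000e-01]
 [ 1.00000e-03 -2.79000e-01  9.60000e-01 -1.24812e+02]
 [ 0.00000e+00  0.00000e+00  0.00000e+00  1.00000e+00]]
```

View pics/w_a.png

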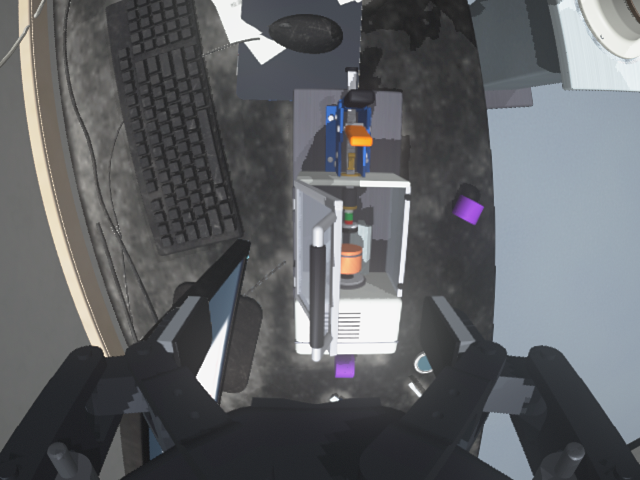

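The wrist picture shows the handle bar running from (318,245) to (317,348), nearly parallel to the tool x axis. The front wall rim is at x≈405, the trigger tip at (358,135), the grip at (360,98) and the monitor corner at (248,243).

Run:
```python
from h import *
d=dict(np.load('w_a.npz'));P=wcloud(d)
def at(u,v,z):
    o,r=wray(d,u,v);return (o+r*(z-o[2])/r[2]).round(1)
print('pos',d['pos'],'bar',at(318,245,274),at(317,348,274),'depth',P[[250,297,345],[318,318,317]].round(1).tolist())
hsv=cv2.cvtColor(d['image'],cv2.COLOR_RGB2HSV);h,s,v=cv2.split(hsv)
bm=(v<60).astype(np.uint8);bm[:240]=0;bm[350:]=0;bm[:,:305]=0;bm[:,330:]=0
mm=(abs(P[...,2]-276)<8)&(P[...,0]>560)&(P[...,0]<640)&(P[...,1]>240)&(P[...,1]<370);q=P[mm];print(len(q),cv2.minAreaRect(q[:,:2].astype(np.float32)),np.percentile(q,[2,50,98],axis=0).round(1).tolist())
for n,m in(('orange',(h>8)&(h<22)&(s>190)&(v>150)),('blue',(h>100)&(h<125)&(s>120)&(v>50))):
    m=m&(P[...,1]<260)&(P[...,1]>120)&(P[...,0]>480)&(P[...,0]<600);q=P[m]; print(n,len(q),np.percentile(q,[3,50,97],axis=0).round(1).tolist()); 
    if n=='orange': t=q[q[:,2]>155]; print('top',len(t),t.mean(0).round(1),cv2.minAreaRect(t[:,:2].astype(np.float32)))
m=(v<70)&(P[...,2]>150)&(P[...,2]<175)&(P[...,1]>130)&(P[...,1]<200)&(P[...,0]>500)&(P[...,0]<580);t=P[m];print('grip',len(t),t.mean(0).round(1) if len(t) else 0,cv2.minAreaRect(t[:,:2].astype(np.float32)) if len(t) else 0)
m=(abs(P[...,2]-111)<4)&(P[...,0]>470)&(P[...,0]<660)&(P[...,1]>240)&(P[...,1]<500)&(v>150)&(s<50);q=P[m];print('white',len(q),cv2.minAreaRect(q[:,:2].astype(np.float32)))
fw=q[(q[:,1]<350)&(q[:,1]>265)&(q[:,0]<525)];c=np.polyfit(fw[:,1],fw[:,0],1);print('front wall tilt',np.rad2deg(np.arctan(c[0])),'x at y=300',np.polyval(c,300))
```

```text
pos [592.6492522  262.99896183 399.45075057] bar [592.9 270.5 274. ] [607.2 355.  274. ] depth [[593.3, 273.1, 277.4], [599.0, 308.7, 277.6], [606.5, 350.8, 276.2]]
1949 ((600.302734375, 310.87872314453125), (113.02865600585938, 11.60041332244873), 80.40653991699219) [[588.8, 258.0, 271.3], [599.4, 303.4, 275.8], [611.1, 362.4, 277.9]]
orange 208 [[530.9, 193.9, 115.4], [539.0, 206.0, 165.6], [550.2, 211.7, 167.6]]
top 185 [540.1 206.7 167.6] ((556.743408203125, 203.43455505371094), (10.389272689819336, 53.90658950805664), 79.08726501464844)
blue 975 [[515.9, 162.1, 17.4], [556.5, 197.4, 19.8], [572.5, 248.3, 103.7]]
grip 291 [531.7 164.1 160.4] ((532.6368408203125, 163.9371795654297), (14.561461448669434, 25.620315551757812), 81.99626159667969)
white 4082 ((567.9375, 364.1791076660156), (226.5269012451172, 134.8460693359375), 80.45965576171875)
front wall tilt 6.503538112589723 x at y=300 493.50865181400286
```

Request:
{"fn": "servo_tool", "kwargs": {"plan": [[0.024,0.158,0,0,0,0,1],[0,0,-0.1,0,0,0,1],[0,0,-0.1,0,0,0,1],[0,0,-0.1,0,0,0,1],[0,0,-0.1,0,0,0,1],[0,0,-0.01,0,0,0,1],[0,0,0,0,0,0,1]]}}

```text
clock: 2.9
position: [600.0, 311.2, 278.3]
ee_rot: [-0.649, 0.761, -0.0, 0.001]
contact_force: [1.0, 0.6, 0.1]
gripper_width: 85.4
grasp_force: 0.0
```

Request:
{"fn": "servo_tool", "kwargs": {"plan": [[0,0,0,0,0,0,0.5],[0,0,0,0,0,0,0.3],[0,0,0,0,0,0,0],[0,0,0,0,0,0,0],[0,0,0,0,0,0,0],[0,0,0,0,0,0,0]]}}

```text
clock: 3.65
position: [600.2, 310.3, 277.4]
ee_rot: [-0.648, 0.762, -0.0, 0.0]
contact_force: [-0.2, -0.5, 2.0]
gripper_width: 9.6
grasp_force: 58.5
```

Run:
```python
import numpy as np
el=np.r_[np.linspace(1.425,0.45,13),np.linspace(.45,.135,10)[1:]]
x=-162*np.cos(el);z=162*np.sin(el)
for a,b,e in zip(np.diff(x),np.diff(z),el[1:]): print(round(e,3),[round(a*.986/300,3),round(-a*.165/300,3),round(b/300,3)])
```

```text
1.344 [np.float64(-0.042), np.float64(0.007), np.float64(-0.008)]
1.262 [np.float64(-0.042), np.float64(0.007), np.float64(-0.012)]
1.181 [np.float64(-0.041), np.float64(0.007), np.float64(-0.015)]
1.1 [np.float64(-0.039), np.float64(0.007), np.float64(-0.018)]
1.019 [np.float64(-0.038), np.float64(0.006), np.float64(-0.021)]
0.938 [np.float64(-0.036), np.float64(0.006), np.float64(-0.025)]
0.856 [np.float64(-0.034), np.float64(0.006), np.float64(-0.027)]
0.775 [np.float64(-0.031), np.float64(0.005), np.float64(-0.03)]
0.694 [np.float64(-0.029), np.float64(0.005), np.float64(-0.033)]
0.612 [np.float64(-0.026), np.float64(0.004), np.float64(-0.035)]
0.531 [np.float64(-0.023), np.float64(0.004), np.float64(-0.037)]
0.45 [np.float64(-0.02), np.float64(0.003), np.float64(-0.039)]
0.415 [np.float64(-0.008), np.float64(0.001), np.float64(-0.017)]
0.38 [np.float64(-0.007), np.float64(0.001), np.float64(-0.017)]
0.345 [np.float64(-0.007), np.float64(0.001), np.float64(-0.018)]
0.31 [np.float64(-0.006), np.float64(0.001), np.float64(-0.018)]
0.275 [np.float64(-0.005), np.float64(0.001), np.float64(-0.018)]
0.24 [np.float64(-0.005), np.float64(0.001), np.float64(-0.018)]
0.205 [np.float64(-0.004), np.float64(0.001), np.float64(-0.018)]
0.17 [np.float64(-0.003), np.float64(0.001), np.float64(-0.019)]
0.135 [np.float64(-0.003), np.float64(0.0), np.float64(-0.019)]
```

Request:
{"fn": "servo_tool", "kwargs": {"plan": [[-0.042,0.007,-0.008,0,0,0,0],[-0.042,0.007,-0.012,0,0,0,0],[-0.041,0.007,-0.015,0,0,0,0],[-0.039,0.007,-0.018,0,0,0,0],[0,0,0,0,0,0,0]]}}

```text
clock: 4.28
position: [549.3, 319.2, 260.6]
ee_rot: [-0.648, 0.761, 0.0, -0.001]
contact_force: [-0.3, 1.1, 3.0]
gripper_width: 9.6
grasp_force: 61.1
```

Request:
{"fn": "servo_tool", "kwargs": {"plan": [[-0.038,0.006,-0.021,0,0,0,0],[-0.036,0.006,-0.025,0,0,0,0],[-0.034,0.006,-0.027,0,0,0,0],[-0.031,0.005,-0.03,0,0,0,0],[-0.029,0.005,-0.033,0,0,0,0],[-0.026,0.004,-0.035,0,0,0,0],[-0.023,0.004,-0.037,0,0,0,0],[-0.02,0.003,-0.039,0,0,0,0],[0,0,0,0,0,0,0]]}}

```text
clock: 5.4
position: [478.7, 331.3, 185.2]
ee_rot: [-0.648, 0.762, 0.001, -0.0]
contact_force: [-1.1, 7.0, -0.2]
gripper_width: 9.6
grasp_force: 65.0
```

Request:
{"fn": "servo_tool", "kwargs": {"plan": [[-0.008,0.001,-0.017,0,0,0,0],[-0.007,0.001,-0.017,0,0,0,0],[-0.007,0.001,-0.018,0,0,0,0],[-0.006,0.001,-0.018,0,0,0,0],[-0.005,0.001,-0.018,0,0,0,0],[-0.005,0.001,-0.018,0,0,0,0],[-0.004,0,-0.018,0,0,0,0],[0,0,0,0,0,0,0],[0,0,0,0,0,0,0]]}}

```text
clock: 6.52
position: [466.3, 333.4, 148.8]
ee_rot: [-0.648, 0.762, 0.001, 0.0]
contact_force: [-2.5, 7.7, 0.6]
gripper_width: 9.4
grasp_force: 66.9
```

Request:
{"fn": "servo_tool", "kwargs": {"plan": [[-0.001,0,-0.01,0,0,0,0],[-0.001,0,-0.01,0,0,0,0],[-0.001,0,-0.01,0,0,0,0],[0,0,0,0,0,0,0],[0,0,0,0,0,0,0]]}}

```text
clock: 7.15
position: [464.6, 333.7, 139.6]
ee_rot: [-0.648, 0.762, 0.002, -0.0]
contact_force: [-5.2, 9.8, 0.4]
gripper_width: 9.8
grasp_force: 68.0
```

Request:
{"fn": "servo_tool", "kwargs": {"plan": [[0,0,-0.01,0,0,0,0],[0,0,-0.01,0,0,0,0],[0,0,0,0,0,0,0],[0,0,0,0,0,0,0]]}}

```text
clock: 7.65
position: [464.2, 333.8, 136.6]
ee_rot: [-0.648, 0.761, 0.001, 0.0]
contact_force: [-11.4, 7.9, 14.5]
gripper_width: 9.6
grasp_force: 69.6
```

Run:
```python
from h import *
a=grab('scene')['image'][150:310,220:380];b=grab('top')['image'][160:290,190:350]
f=lambda i,h:cv2.resize(i,(int(i.shape[1]*h/i.shape[0]),h),interpolation=cv2.INTER_CUBIC)
cv2.imwrite('pics/c1.png',np.hstack([f(a,360),f(b,360)])[...,::-1])
```

```text
(no output)
```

View pics/c1.png

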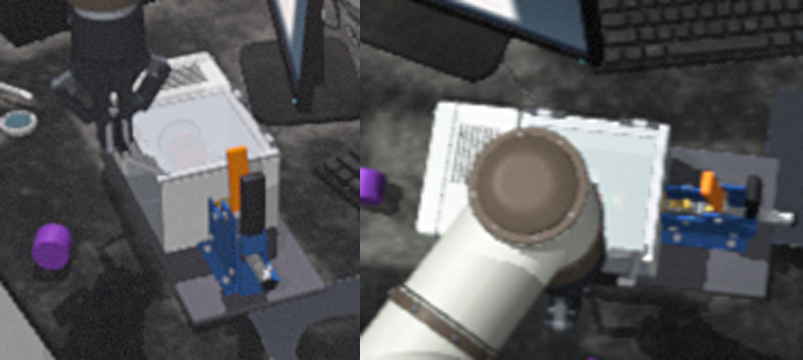

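The picture shows the cover lying flat on the chamber, with the fingers still on the bar at the front. Next I release the bar and rise.

Request:
{"fn": "servo_tool", "kwargs": {"plan": [[0,0,0,0,0,0,0.5],[0,0,0,0,0,0,0.5],[0,0,0,0,0,0,0.5],[0,0,0.02,0,0,0,0.5],[0,0,0.04,0,0,0,0.5],[0,0,0.1,0,0,0,0.5],[0,0,0.2,0,0,0,0.5],[0,0,0.2,0,0,0,1],[0,0,0.1,0,0,0,1],[0,0,0,0,0,0,1]]}}

```text
clock: 9.0
position: [467.1, 332.7, 337.3]
ee_rot: [-0.648, 0.762, 0.0, 0.004]
contact_force: [-0.6, 2.0, -0.3]
gripper_width: 85.6
grasp_force: 0.0
```

Request:
{"fn": "servo_tool", "kwargs": {"plan": [[0.023,-0.053,-0.01,0,0,0.0785,1],[0.023,-0.053,-0.01,0,0,0.0785,1],[0.023,-0.053,-0.01,0,0,0.0785,1],[0.023,-0.053,-0.01,0,0,0.0785,1],[0.023,-0.053,-0.01,0,0,0.0785,1],[0.023,-0.053,-0.01,0,0,0.0785,1],[0.023,-0.053,-0.01,0,0,0.0785,1],[0.023,-0.053,-0.01,0,0,0.0785,1],[0.023,-0.053,-0.01,0,0,0.0785,1],[0.02,-0.055,-0.01,0,0,0.0785,1],[0,0,0,0,0,0,1],[0,0,0,0,0,0,1]]}}

```text
clock: 10.5
position: [534.1, 172.7, 302.5]
ee_rot: [0.997, -0.082, -0.0, 0.0]
contact_force: [-0.1, 0.0, -0.5]
gripper_width: 85.4
grasp_force: 0.0
```

Run:
```python
from h import *
d=wgrab('b');P=wcloud(d);print(d['pos'],d['q'],Ro.from_quat(d['q']).as_matrix()[:,1])
hsv=cv2.cvtColor(d['image'],cv2.COLOR_RGB2HSV);h,s,v=cv2.split(hsv)
R=lambda q:cv2.minAreaRect(q[:,:2].astype(np.float32))
b=(P[...,1]<240)&(P[...,1]>120)&(P[...,0]>490)&(P[...,0]<580)
for n,m in(('orange',(h>8)&(h<22)&(s>190)&(v>120)&(P[...,2]>160)),('grip',(v<70)&(P[...,2]>153)&(P[...,2]<175))):
    q=P[m&b]; print(n,len(q),q.mean(0).round(1) if len(q) else 0,R(q) if len(q)>3 else 0)
```

```text
[534.14865048 172.69274747 302.52139382] [ 9.96655913e-01 -8.17120596e-02 -3.25770640e-04  1.56148905e-04] [-1.62877513e-01 -9.86646230e-01  3.64492239e-04]
orange 295 [540.8 207.  165.9] ((540.6148681640625, 207.2793731689453), (8.636072158813477, 20.606111526489258), 81.35301208496094)
grip 598 [534.3 163.6 160.8] ((533.4660034179688, 163.42779541015625), (13.541274070739746, 25.39453887939453), 80.74520874023438)
```

View pics/w_b.png

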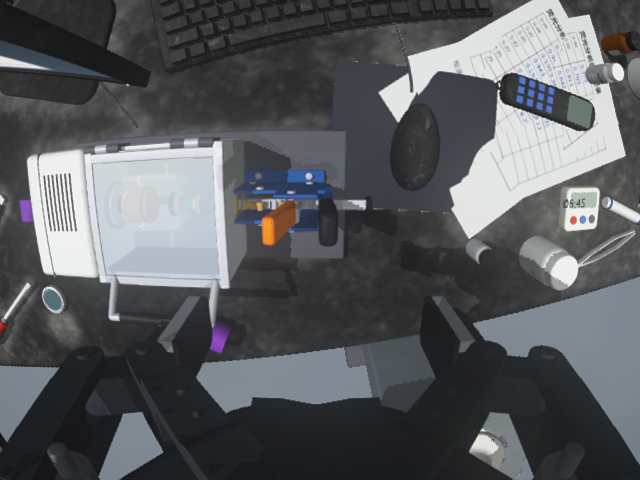

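The wrist picture shows the cover lying flat. The trigger top is at (280,222), the grip top at (328,220) and the sample with pad at (140..190,203) through the cover. Measured positions agree, so I descend around both, shifted towards the trigger first.

Request:
{"fn": "servo_tool", "kwargs": {"plan": [[0.01,0.035,-0.1,0,0,0,1],[0,0,-0.1,0,0,0,1],[0,0,-0.1,0,0,0,1],[0,0,-0.1,0,0,0,1],[0,0,-0.1,0,0,0,1],[0,0,-0.05,0,0,0,1],[0,0,0,0,0,0,1],[-0.005,-0.033,0,0,0,0,1],[0,0,0,0,0,0,1]]}}

```text
clock: 11.68
position: [536.2, 172.8, 139.1]
ee_rot: [0.997, -0.081, 0.001, -0.001]
contact_force: [-0.4, -0.6, 0.5]
gripper_width: 85.3
grasp_force: 0.0
```

```bash
cat >> h.py <<'E'
yA=np.array([.1637,.9865]);O=np.array([558.4,308.4])
def strip(tag,y0=-60,y1=85,h=28,sc=5):
    """unrolled view along ram axis at z=55: columns = stand y"""
    d=dict(np.load(f'w_{tag}.npz'));ys=np.arange(y0,y1,1/sc);xs=np.arange(-h,h,1/sc)
    X,Y=np.meshgrid(xs,ys,indexing='ij');xa=np.array([yA[1],-yA[0]])
    W=np.dstack([O[0]+X*xa[0]+Y*yA[0],O[1]+X*xa[1]+Y*yA[1],np.full_like(X,58)])
    R=Ro.from_quat(d['q']).as_matrix();T=(W-d['pos'])@R;M=np.linalg.inv(d['mount']);C=T@M[:3,:3].T+M[:3,3]
    n=np.hypot(C[...,0],C[...,1]);a=np.arctan2(n,C[...,2]);K=d['K']
    u=C[...,0]/n*a*K[0,0]+K[0,2];v=C[...,1]/n*a*K[1,1]+K[1,2]
    return cv2.remap(d['image'],u.astype(np.float32),v.astype(np.float32),cv2.INTER_CUBIC)
E
python3 - <<'E'
from h import *
d=wgrab('p0');print(d['pos'],arm.read_state()['contact_force'])
cv2.imwrite('pics/strip0.png',np.vstack([strip('a'),strip('b'),strip('p0')])[...,::-1])
E
```

```text
[536.22087927 172.7911346  139.0662989 ] [ 0.19580162 -0.18588724 -0.02277964]
```

View pics/strip0.png

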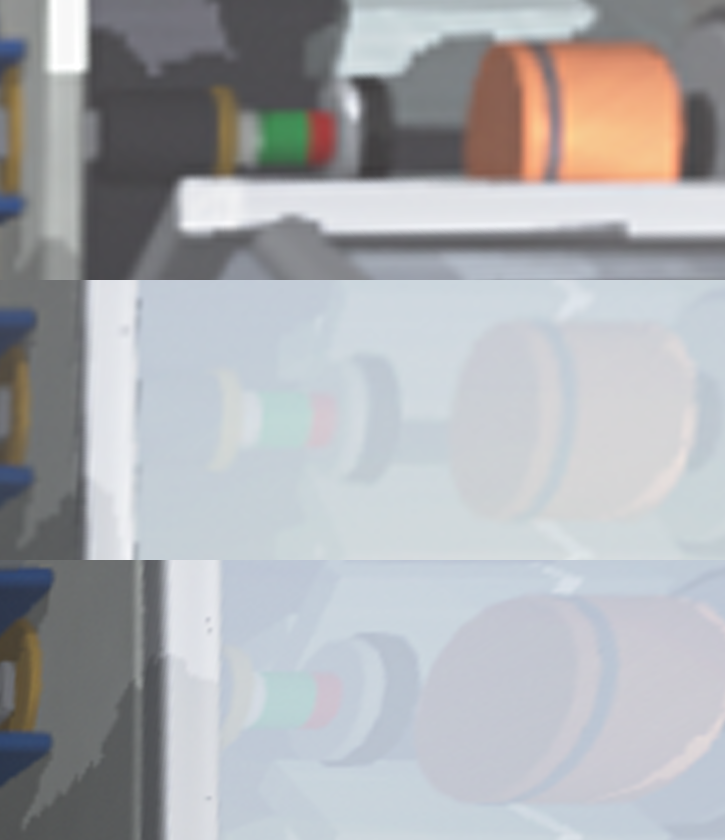

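In the strips the sleeve edge is at column ≈238 (stand y ≈ -12.5), green runs 262–308, red 308–335, and the pad face is at ≈395 (y ≈ 19, so ram ≈ 7 mm). The strips read well, so I make the first pull.

Request:
{"fn": "servo_tool", "kwargs": {"plan": [[0,0,-0.005,0,0,0,0.6],[0,0,0,0,0,0,0],[0,0,0,0,0,0,0],[0,0,0,0,0,0,0],[0,0,0,0,0,0,0],[0,0,0,0,0,0,0]]}}

```text
clock: 12.48
position: [537.6, 174.2, 138.5]
ee_rot: [0.997, -0.081, 0.003, -0.002]
contact_force: [-1.0, -1.5, 7.8]
gripper_width: 35.5
grasp_force: 60.0
```

Run:
```python
from h import *
d=wgrab('p1');s=arm.read_state();print(s['position'],s['contact_force'],s['gripper_width'])
```

```text
[537.63975379 174.16973449 138.52058492] [-0.82747542 -1.25888998  8.16172921] 35.7864142933096
```

Request:
{"fn": "servo_tool", "kwargs": {"plan": [[0,0,0,0,0,0,0.9],[0,0,0,0,0,0,0.9],[0,0,0,0,0,0,0.9],[0,0,0,0,0,0,0.9],[0,0,0,0,0,0,0.9]]}}

```text
clock: 13.15
position: [535.6, 173.0, 136.0]
ee_rot: [0.997, -0.081, -0.0, 0.0]
contact_force: [0.7, 0.5, -1.4]
gripper_width: 76.7
grasp_force: 0.6
```

Run:
```python
from h import *
d=wgrab('p2');s=arm.read_state();print(s['position'],s['contact_force'],s['gripper_width'])
cv2.imwrite('pics/strip1.png',np.vstack([strip('p0'),strip('p1'),strip('p2')])[::1,:,::-1][:, :])
```

```text
[535.71049436 173.08911848 136.12057902] [-0.46643661  1.08083499 -0.56502052] 76.76298631092116
```

View pics/strip1.png

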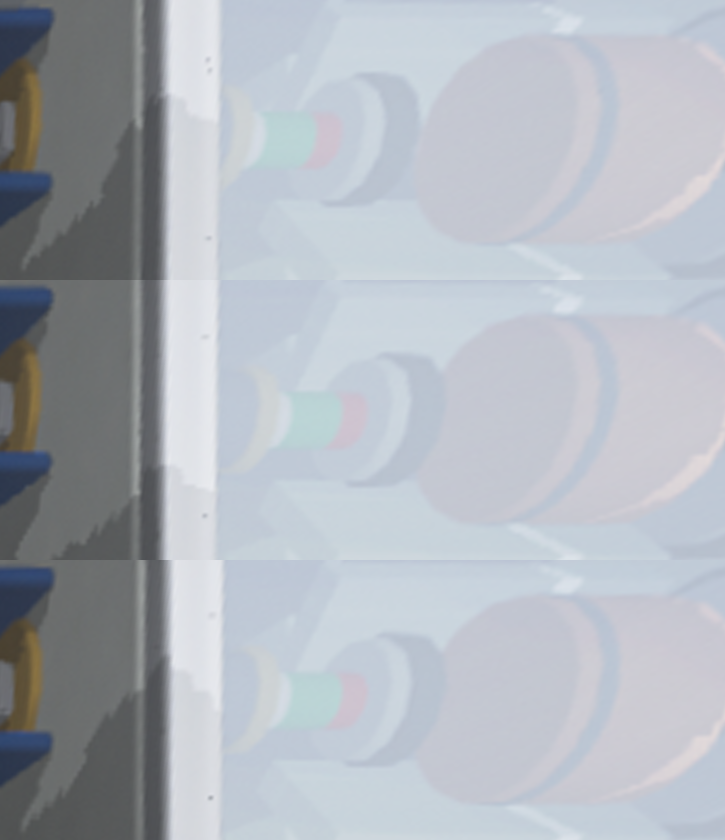

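After one pull the stem has moved on by about 27 columns (green 260→287), one tooth, and it held on release. From here I track it in numbers.

```bash
cat >> h.py <<'E'
def stem(tag):
    im=strip(tag);L=cv2.cvtColor(im[125:150],cv2.COLOR_RGB2LAB).astype(float).mean(0)[200:480]
    a=L[:,1]-128;b=L[:,2]-128;c=200+np.arange(len(a))
    a0=np.median(a);g=c[a<a0-6];r=c[(a>a0+5)&(c<(g.max()+45 if len(g) else 0))&(c>(g.min() if len(g) else 0))]
    lo=int(g.min()-200) if len(g) else 0
    w=b[max(0,lo-45):lo+3]; 
    return dict(green=(g.min(),g.max()) if len(g) else None,red=(r.min(),r.max()) if len(r) else None,bprof=[int(x) for x in b[max(0,lo-45):lo+6:4]],sample=None)
E
python3 - <<'E'
from h import *
for t in('p0','p1','p2'): print(t,stem(t))
E
```

```text
p0 {'green': (np.int64(268), np.int64(311)), 'red': (np.int64(319), np.int64(338)), 'bprof': [-7, -7, -4, -2, -2, -1, -1, -2, -4, -4, -4, -3, -3], 'sample': None}
p1 {'green': (np.int64(293), np.int64(336)), 'red': (np.int64(344), np.int64(364)), 'bprof': [-8, -7, -5, -2, -1, -2, -1, -2, -4, -4, -4, -3, -3], 'sample': None}
p2 {'green': (np.int64(293), np.int64(337)), 'red': (np.int64(344), np.int64(364)), 'bprof': [-8, -7, -5, -2, -1, -1, -1, -2, -4, -4, -4, -3, -3], 'sample': None}
```

Request:
{"fn": "servo_tool", "kwargs": {"plan": [[0,0,0,0,0,0,0.3],[0,0,0,0,0,0,0],[0,0,0,0,0,0,0],[0,0,0,0,0,0,0],[0,0,0,0,0,0,0],[0,0,0,0,0,0,0.9],[0,0,0,0,0,0,0.9],[0,0,0,0,0,0,0.9],[0,0,0,0,0,0,0.9],[0,0,0,0,0,0,0.9],[0,0,0,0,0,0,0.3],[0,0,0,0,0,0,0],[0,0,0,0,0,0,0],[0,0,0,0,0,0,0],[0,0,0,0,0,0,0],[0,0,0,0,0,0,0.9],[0,0,0,0,0,0,0.9],[0,0,0,0,0,0,0.9],[0,0,0,0,0,0,0.9],[0,0,0,0,0,0,0.9]]}}

```text
clock: 15.7
position: [535.6, 173.0, 136.0]
ee_rot: [0.997, -0.081, -0.0, 0.0]
contact_force: [-0.4, 0.8, -1.1]
gripper_width: 76.6
grasp_force: 0.6
```

Run:
```python
from h import *
d=wgrab('p3');s=arm.read_state();print(s['clock'],s['position'],s['contact_force'],s['gripper_width']); print(stem('p3'))
```

```text
15.75 [535.69054349 173.09111666 136.09175672] [-0.47634534  0.93606589 -1.24736509] 76.69668203463235
{'green': (np.int64(353), np.int64(397)), 'red': (np.int64(404), np.int64(424)), 'bprof': [-8, -7, -6, -3, -2, -1, -1, -2, -3, -4, -4, -3, -3], 'sample': None}
```

Request:
{"fn": "servo_tool", "kwargs": {"plan": [[0,0,0,0,0,0,0.3],[0,0,0,0,0,0,0],[0,0,0,0,0,0,0],[0,0,0,0,0,0,0],[0,0,0,0,0,0,0],[0,0,0,0,0,0,0.9],[0,0,0,0,0,0,0.9],[0,0,0,0,0,0,0.9],[0,0,0,0,0,0,0.9],[0,0,0,0,0,0,0.9],[0,0,0,0,0,0,0.3],[0,0,0,0,0,0,0],[0,0,0,0,0,0,0],[0,0,0,0,0,0,0],[0,0,0,0,0,0,0],[0,0,0,0,0,0,0]]}}

```text
clock: 17.75
position: [537.8, 174.1, 138.8]
ee_rot: [0.997, -0.081, 0.003, -0.002]
contact_force: [-1.3, -1.5, 7.4]
gripper_width: 35.8
grasp_force: 59.9
```

Run:
```python
from h import *
d=wgrab('p4');s=arm.read_state();print(s['clock'],s['position'],s['contact_force'],s['gripper_width']); print(stem('p4'))
# sample band (dark groove) column, all shots
for t in('p0','p3','p4'):
    g=cv2.cvtColor(strip(t)[90:120],cv2.COLOR_RGB2LAB).astype(float).mean(0)[480:720,1]-128; print(t,480+np.argmin(g[40:180])+40,g[::12].round().tolist())
```

```text
17.8 [537.82953425 174.11246018 138.82691709] [-1.18387085 -0.67091641  8.49973885] 35.82087338421173
{'green': (np.int64(413), np.int64(456)), 'red': (np.int64(464), np.int64(479)), 'bprof': [-8, -7, -7, -4, -2, -1, -1, -1, -2, -4, -4, -3, -3], 'sample': None}
p0 606 [1.0, 1.0, 1.0, 1.0, 1.0, 1.0, 1.0, 1.0, 1.0, 2.0, 0.0, -1.0, 2.0, 2.0, 2.0, 2.0, 2.0, 2.0, 2.0, 2.0]
p3 608 [-1.0, -1.0, -0.0, 1.0, 1.0, 1.0, 1.0, 1.0, 1.0, 2.0, 1.0, -1.0, 2.0, 2.0, 2.0, 2.0, 2.0, 2.0, 2.0, 2.0]
p4 527 [-0.0, -1.0, -1.0, -2.0, -2.0, -1.0, -1.0, -1.0, 1.0, 1.0, 1.0, 1.0, 2.0, -1.0, 0.0, 2.0, 2.0, 2.0, 2.0, 2.0]
```

Request:
{"fn": "servo_tool", "kwargs": {"plan": [[0,0,0,0,0,0,0.9],[0,0,0,0,0,0,0.9],[0,0,0,0,0,0,0.9],[0,0,0,0,0,0,0.9],[0,0,0,0,0,0,0.9],[0,0,0,0,0,0,0.3],[0,0,0,0,0,0,0],[0,0,0,0,0,0,0],[0,0,0,0,0,0,0],[0,0,0,0,0,0,0],[0,0,0,0,0,0,0]]}}

```text
clock: 19.18
position: [537.9, 174.1, 138.8]
ee_rot: [0.997, -0.081, 0.003, -0.002]
contact_force: [-0.7, -1.5, 8.2]
gripper_width: 35.6
grasp_force: 60.0
```

```bash
sed -i 's/\[200:480\]/[200:600]/' h.py
cat >> h.py <<'E'
def band(t):
    g=cv2.GaussianBlur(cv2.cvtColor(strip(t)[90:120],cv2.COLOR_RGB2LAB).astype(float).mean(0)[None],(9,1),0)[0,:,1]-128; return 600+int(np.argmin(g[600:690]))
E
python3 - <<'E'
from h import *
d=wgrab('p5');s=arm.read_state();print(s['clock'],s['position'],s['contact_force'],s['gripper_width'])
for t in('p0','p3','p4','p5'): print(t,stem(t),band(t))
E
```

```text
19.225 [537.85522475 174.10232394 138.8303891 ] [-1.66601842 -0.1456854   7.28940013] 35.36157445766533
p0 {'green': (np.int64(266), np.int64(312)), 'red': (np.int64(320), np.int64(337)), 'bprof': [-6, -8, -6, -3, -1, -1, -1, -2, -3, -4, -4, -3, -3], 'sample': None} 610
p3 {'green': (np.int64(353), np.int64(397)), 'red': (np.int64(404), np.int64(424)), 'bprof': [-8, -7, -6, -3, -2, -1, -1, -2, -3, -4, -4, -3, -3], 'sample': None} 610
p4 {'green': (np.int64(413), np.int64(456)), 'red': (np.int64(464), np.int64(484)), 'bprof': [-8, -7, -7, -4, -2, -1, -1, -1, -2, -4, -4, -3, -3], 'sample': None} 640
p5 {'green': (np.int64(441), np.int64(483)), 'red': (np.int64(491), np.int64(512)), 'bprof': [-8, -8, -7, -4, -2, -2, -1, -1, -2, -4, -4, -3, -3], 'sample': None} 667
```

Request:
{"fn": "servo_tool", "kwargs": {"plan": [[0,0,0,0,0,0,0.9],[0,0,0,0,0,0,0.9],[0,0,0,0,0,0,0.9],[0,0,0,0,0,0,0.9],[0,0,0,0,0,0,0.9],[0,0,0,0,0,0,0.3],[0,0,0,0,0,0,0],[0,0,0,0,0,0,0],[0,0,0,0,0,0,0],[0,0,0,0,0,0,0],[0,0,0,0,0,0,0]]}}

```text
clock: 20.6
position: [538.1, 174.0, 139.2]
ee_rot: [0.997, -0.081, 0.003, -0.002]
contact_force: [-0.3, -1.4, 7.9]
gripper_width: 35.5
grasp_force: 60.4
```

Run:
```python
from h import *
d=wgrab('p6');s=arm.read_state();print(s['clock'],s['position'],s['contact_force'],s['gripper_width'])
for t in('p5','p6'): print(t,stem(t),band(t))
```

```text
20.65 [538.0666854  174.03318489 139.20498629] [-1.42024239 -1.46967358  8.83535362] 35.54943930461188
p5 {'green': (np.int64(441), np.int64(483)), 'red': (np.int64(491), np.int64(512)), 'bprof': [-8, -8, -7, -4, -2, -2, -1, -1, -2, -4, -4, -3, -3], 'sample': None} 667
p6 {'green': (np.int64(462), np.int64(483)), 'red': (np.int64(492), np.int64(511)), 'bprof': [-7, -7, -7, -8, -7, -4, -2, -1, -2, -1, -2, -3, -3], 'sample': None} 667
```

Run:
```python
from h import *
o=[]
for t in('p4','p5','p6'):
    im=strip(t)[80:200,370:540].astype(float); lo,hi=np.percentile(im,1),np.percentile(im,99); im=np.clip((im-lo)/(hi-lo)*255,0,255).astype(np.uint8)
    hs=cv2.cvtColor(im,cv2.COLOR_RGB2HSV).astype(float);hs[...,1]=np.clip(hs[...,1]*1.8,0,255);im=cv2.cvtColor(hs.astype(np.uint8),cv2.COLOR_HSV2RGB)
    o.append(cv2.resize(im[:50+20],None,fx=2.7*1.7,fy=2.7,interpolation=cv2.INTER_CUBIC))
m=np.vstack(o);print(m.shape);cv2.imwrite('pics/final.png',m[...,::-1])
```

```text
(567, 780, 3)
```

View pics/final.png

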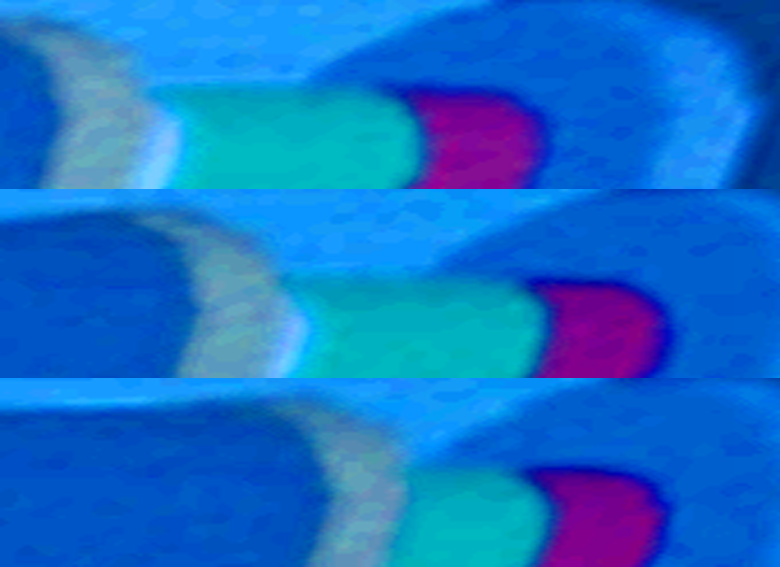

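In the last picture, each row shows sleeve edge to green end. The gap is about 275 px (row 1), 270 px (row 2) and 148 px (row 3). The plunger is therefore pressed in about 6 mm, just inside the green. One more tooth (≈12 mm) puts it well clear of both limits.

Request:
{"fn": "servo_tool", "kwargs": {"plan": [[0,0,0,0,0,0,0.9],[0,0,0,0,0,0,0.9],[0,0,0,0,0,0,0.9],[0,0,0,0,0,0,0.9],[0,0,0,0,0,0,0.9]]}}

```text
clock: 21.28
position: [535.5, 173.1, 135.9]
ee_rot: [0.997, -0.081, -0.001, 0.0]
contact_force: [-0.8, 1.9, -0.6]
gripper_width: 76.8
grasp_force: 1.0
```

```bash
cat >> h.py <<'E'
def gap(t):
    im=strip(t)[128:140].astype(np.float32).mean(0)[380:520]; L=cv2.cvtColor((im/255)[None],cv2.COLOR_RGB2LAB)[0]; return L
E
python3 - <<'E'
from h import *
d=wgrab('p7');s=arm.read_state();print(s['clock'],s['gripper_width'],s['contact_force'])
for t in('p5','p6','p7'):
    print(t,stem(t),band(t)); L=gap(t); print(' b',L[::5,2].round(1).tolist(),'\n a',L[::5,1].round(1).tolist())
E
```

```text
21.325 76.91630346826395 [-0.44508109  0.84921379 -0.65088953]
p5 {'green': (np.int64(441), np.int64(483)), 'red': (np.int64(491), np.int64(512)), 'bprof': [-8, -8, -7, -4, -2, -2, -1, -1, -2, -4, -4, -3, -3], 'sample': None} 667
 b [-7.599999904632568, -7.599999904632568, -7.599999904632568, -7.599999904632568, -7.800000190734863, -7.300000190734863, -3.799999952316284, -1.7999999523162842, -1.600000023841858, -1.899999976158142, -3.0, -5.0, -3.799999952316284, -3.5, -3.9000000953674316, -3.9000000953674316, -3.700000047683716, -3.9000000953674316, -3.700000047683716, -3.700000047683716, -3.799999952316284, -3.700000047683716, -4.5, -4.5, -4.699999809265137, -4.699999809265137, -4.599999904632568, -6.900000095367432] 
 a [-0.800000011920929, -0.800000011920929, -0.800000011920929, -0.800000011920929, -0.6000000238418579, -0.800000011920929, -1.399999976158142, -1.2000000476837158, -1.5, -1.399999976158142, -1.2999999523162842, -1.5, -6.199999809265137, -8.0, -7.5, -7.5, -7.699999809265137, -7.5, -7.5, -7.699999809265137, -8.0, -6.800000190734863, 2.299999952316284, 5.599999904632568
[... 1698 characters left out ...]
99952316284, -3.700000047683716, -3.700000047683716, -3.5, -3.700000047683716, -3.700000047683716, -3.299999952316284, -3.5, -4.199999809265137, -4.5, -4.599999904632568, -4.5, -4.5, -6.400000095367432] 
 a [-1.100000023841858, -0.5, -0.699999988079071, -0.699999988079071, -0.8999999761581421, -0.6000000238418579, -0.6000000238418579, -0.800000011920929, -0.6000000238418579, -0.699999988079071, -0.8999999761581421, -1.100000023841858, -1.399999976158142, -1.2000000476837158, -3.299999952316284, -7.5, -7.699999809265137, -7.800000190734863, -7.699999809265137, -7.5, -8.100000381469727, -8.0, 0.10000000149011612, 5.400000095367432, 6.0, 5.599999904632568, 5.599999904632568, 2.5999999046325684]
```

Request:
{"fn": "servo_tool", "kwargs": {"plan": [[0,0,0,0,0,0,0.3],[0,0,0,0,0,0,0],[0,0,0,0,0,0,0],[0,0,0,0,0,0,0],[0,0,0,0,0,0,0],[0,0,0,0,0,0,0],[0,0,0,0,0,0,0]]}}

```text
clock: 22.2
position: [538.6, 173.9, 139.9]
ee_rot: [0.997, -0.081, 0.004, -0.002]
contact_force: [-0.4, -2.8, 9.4]
gripper_width: 35.4
grasp_force: 59.9
```

Run:
```python
from h import *
d=wgrab('p8');s=arm.read_state();print(s['clock'],s['position'],s['gripper_width'],s['grasp_force'],s['contact_force'])
for t in('p6','p8'):
    L=gap(t);c=380+np.arange(140);b=L[:,2];a=L[:,1]
    print(t,'sleeve back edge',c[np.argmax(b>-5)],'green',c[a<-4][[0,-1]],'red',c[a>3][[0,-1]],'band',band(t))
```

```text
22.25 [538.57493064 173.87403138 139.86231978] 35.57037774935917 59.928567074239254 [-0.57406104 -1.29575689  9.60986173]
p6 sleeve back edge 438 green [459 487] red [492 513] band 667
p8 sleeve back edge 464 green [484 487] red [492 513] band 666
```

```bash
python3 -c "
from bench import arm
print(arm.job_done())"
```

```text
the job is handed in; nothing more can be done
None
```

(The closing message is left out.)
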